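Set a clipper's taper lever to the third click from closed

TASK

The grey hair clipper lies on its side in the holding cradle, taper lever uppermost. The lever has just been refitted on its serrated shaft, so its angle no longer tells how far the blade is open: push it clockwise (seen from above) right home to the closed stop, then open it the other way by exactly three clicks and leave it resting in that notch, without knocking over or shifting the things lying around.

Things in the scene. Friction and masses are not known exactly. Their poses are not given: they have to be found in the camera images.
- cradle: Holding cradle, fixed: aluminium plate 78 x 176 x 12 mm with two beech saddles (60 mm over the cheeks, tops 46 mm above the bench, thumb screws out to 46 mm on the -x side). Origin on its underside on the centre line, 4 mm from the middle towards the blade; z up, +y from the clipper's blade to its tail, x across.
- clipper: Grey hair clipper, 174 long, 38 wide, 46 mm high as it lies clamped on its side. Origin 41 mm above the bench, 17 mm from the cradle's centre line on its -x side. Its own y runs level from blade (-y) to tail (+y); its x points down, its z along the cradle's x. The upper side of its housing is 57 to 64 mm above the bench.
- lever_pivot (a point): On the lever's upright axis, level with the pad's middle. The hub and shaft here are 21 mm across and end 70 mm up. Six notches 12 degrees (8.4 mm at the pad) apart: the closed one, then clicks 1 to 5. To leave a notch the push at the pad must rise to about 5 N; half way to the next notch it is gone and the lever snaps on by itself. Hard stops lie about 2 degrees past the end notches.
- thumb_pad (a point): Middle of the taper lever's thumb pad (black), 40 mm from lever_pivot, 71.5 mm above the bench. The pad is an upright block 16 mm long (along the lever), 10 mm thick (across it: the sides to push or pinch), reaching from 61.5 to 81.5 mm above the bench; the 8.5 mm wide arm from hub to pad lies at 62 to 66 mm. Seen from above, clockwise closes, counter-clockwise opens.
- cutter_edge (a point): Middle of the toothed edge of the clipper's moving blade (steel, 38 mm wide), which the lever's cam draws back. Along the clipper's own y it stands at -82 mm from the clipper's origin when closed and 1 mm nearer to the tail for each click: -81, -80, then -79 mm at the third click.
- clipper_oil: Oil bottle standing upright, 37 mm across and 113 mm high, origin under its middle; loose, to be left alone.
- old_blade: Loose clipper blade set, 32 x 44 x 8 mm, lying beside the cradle, origin under its middle; to be left alone.
- driver_blue: Screwdriver with a blue handle, 28 x 170 x 28 mm, lying beside the cradle along its own y, origin under its middle; loose, to be left alone.
- lever_shaft (a point): Top of the serrated shaft that carries the lever, 70 mm up on the same axis. The lever is clamped on it up to 14 degrees to either side, differently each time, so the angle at which it meets the closed stop is not known beforehand; it always points within 45 degrees of the cradle's +y. At the start it rests in any notch but the closed one.

How it is judged:
By the outcome, as a careful person would: the job done as asked, in the order asked, and still so for the second after the job is handed in, with the robot touching nothing.
It also fails if it takes over 67 s, if anything falls off the work surface, if the arm or the gripper's body presses on something with over 40 N, if the wrist force passes 120 N, or if a joint passes its speed limit or range.

ROBOT

A 6-joint arm with a two-finger parallel gripper is mounted at the origin on a cart in front of the work surface, level with it; the furniture and walls round the work are solid. World frame = base frame: x ahead of the robot, y to its left, z up, the work surface at z = 0. Lengths are in m, angles in rad, forces in N, time in s.
With the tool pointing down it reaches from about 0.25 to 0.775 m from the base axis. Payload 4 kg.
Tool frame: the origin (TCP) lies midway between the tips of the shut fingers; the grasp point (between the pads) lies 19 mm behind it; z points along the fingers, x is the direction in which the jaws open and shut, and the axes are right-handed (so a half turn about z gives the same grasp; the last joint's range is limited). The gripper opens to 94 mm and grips with 3 to 60 N. Pads are 16 mm wide; open, the fingers measure 119 mm over their backs; the gripper's body (75 mm by 177 mm) begins 78 mm behind the grasp point.
Start: joints at [-1.343, 0.087, 1.371, -0, 1.684, -0.103], TCP at [0.179, -0.52, 0.206] pointing down, gripper open.
Joint ranges: [-3.1, 3.1], [-0.76, 2.03], [0.27, 2.55], [-1.08, 4.22], [0.17, 2.65], [-2.57, 2.57]. Speed limits (rad/s): [2.79, 2.79, 3.14, 3.14, 3.14, 3.14].

INTERFACE

Orientations are given as [roll, pitch, yaw] about the fixed x, y, z axes, in that order (R = Rz(yaw) Ry(pitch) Rx(roll)).
In Python, from bench import robot, eyes, close_job gives the robot as it stands.
- The arm moves only by the shell command python3 -m jog 'ROWS'. ROWS is JSON, a list of rows, each a list of 3 entries, a list of its own where there are three numbers: the turn, a rotation vector about the tool's x, y, z in degrees, then the shift along the tool's x, y, z in mm, then the closure, from -1 (fully open) to 1 (shut). In form: [[[wx, wy, wz], [x, y, z], claw], ...]. A call has 1 to 5 rows; each row is the pose to reach, as a shift and turn from the pose commanded when the call began, along the tool's axes at that moment; what a row does not reach only later rows make up. A row lasts 1/10 s, in which the tool goes at most 50 mm and 8.59 degrees, less where a joint would pass 70% of its speed; a pose out of reach is approached as far as the arm can. A call with a gripper value outside its range is refused whole. The fingers move at their own pace and stop on an object; the grip force is fixed at half the most. Time passes only in rows, so rows that repeat a pose let the fingers close. It gives the time, the measured TCP pose, the force and the opening at its end, in the units of the state.
- robot.get_obs(): the state, without advancing time (a new reading comes with each control period).
- eyes.snapshot(name): name is "scene" or "top" or "wrist"; returns (picture, depth): 384x512x3 uint8, red, green, blue; 384x512 float32, m along the optical axis (not along the pixel's ray), 0 where there is no reading.
- eyes.camera_params(name): a dict with "mtx" (3x3 intrinsics, pixels), "world_to_cam" (4x4, takes a point from world to camera coordinates). Camera axes: x right, y up, looking along -z (the intrinsics and any distortion apply to the point x, -y, -z); pixel columns grow to the right and rows downward; lengths in m; the calibration is good to about 2 mm. A picture is of the moment at which its call begins: read the wrist's pose just before it. camera_params takes no time and is no camera call; for the wrist camera it gives the pose at the moment of the call.
- close_job(): hands the job in, once; it reports no verdict.
The state is a dict: "time": time; "joint_positions": joint angles; "qvel": joint speeds; "joint_torque": joint torques, N m; "tool_pos": TCP position; "ee_rot": TCP orientation; "wrist_force": force on the tool from outside, world axes, zero at the start; "wrist_torque": the same for the moment, N m; "width": finger opening in m.
Only numpy, scipy, OpenCV 4.12 (cv2) and the standard library are available. Lean on these libraries where they do the work, as an engineer would, in place of code of your own. Each camera call takes 0.05 s, during which the arm holds its last target. There are 200 camera calls.

## Working session

There is one attempt and no reset: what is moved stays moved. The work goes in short steps, Python scripts to look and compute and a shell command to move; the robot and the scene stay as the last step left them, time stands still between calls to the robot, and variables do not carry over. Pictures are saved under pics/ and viewed, about 8 in all and at most 12, crops included, and the job is handed in when it is done.

```bash
mkdir -p pics
cat > h.py <<'E'
import numpy as np, cv2
from bench import robot, eyes
def shot(n, f):
    P=eyes.camera_params(n); im,d=eyes.snapshot(n)
    cv2.imwrite('pics/'+f+'.png', im[:,:,::-1]); np.savez('pics/'+f+'.npz',im=im,d=d,K=P['mtx'],W=P['world_to_cam'])
    return im,d,P['mtx'],P['world_to_cam']
def load(f):
    z=np.load('pics/'+f+'.npz'); return z['im'],z['d'],z['K'],z['W']
def ray(u,v,K,W):
    c=np.linalg.inv(K)@np.array([u,v,1.]); c=np.array([c[0],-c[1],-c[2]])
    R=W[:3,:3]; return -R.T@W[:3,3], R.T@c
def onz(u,v,z,K,W):
    o,d=ray(u,v,K,W); return o+d*(z-o[2])/d[2]
def dep(u,v,d,K,W):
    o,r=ray(u,v,K,W); return o+r*d[int(v),int(u)]
def proj(p,K,W):
    c=W[:3,:3]@np.array(p)+W[:3,3]; q=K@np.array([c[0],-c[1],-c[2]]); return q[:2]/q[2]
E
python3 - <<'E'
from h import *
for n in ('top','scene'):
    im,d,K,W=shot(n,n+'0'); print(n,K.round(1).tolist(),W.round(3).tolist())
a=cv2.imread('pics/top0.png');b=cv2.imread('pics/scene0.png')
cv2.imwrite('pics/v1.png',cv2.resize(np.vstack([a,b]),(400*2-0,600*2))[:, :] if 0 else np.hstack([cv2.resize(a,(400,300)),cv2.resize(b,(400,300))]))
o=robot.get_obs();print(o)
E
```

```text
top [[463.9, 0.0, 259.1], [0.0, 463.9, 187.3], [0.0, 0.0, 1.0]] [[0.073, -0.997, -0.005, 0.214], [0.976, 0.07, 0.207, -0.555], [-0.206, -0.02, 0.978, -0.836], [0.0, 0.0, 0.0, 1.0]]
scene [[360.2, 0.0, 255.3], [0.0, 360.2, 192.2], [0.0, 0.0, 1.0]] [[0.937, 0.349, 0.006, -0.593], [-0.314, 0.837, 0.448, -0.049], [0.151, -0.421, 0.894, -0.892], [0.0, 0.0, 0.0, 1.0]]
{'time': 0.1, 'joint_positions': array([-1.34308462e+00,  8.78973561e-02,  1.37207972e+00, -4.78752532e-05,
        1.68359716e+00, -1.03108742e-01]), 'qvel': array([-3.24706908e-04, -1.25634683e-03, -6.17381641e-03,  3.32489833e-04,
       -3.21801558e-04, -7.30682637e-05]), 'joint_torque': array([ 1.78635284e-03, -3.41252840e+01, -3.03301299e+01,  7.21190334e-02,
        3.04451433e-02, -9.35765274e-05]), 'tool_pos': array([ 0.17851499, -0.51970753,  0.2044242 ]), 'ee_rot': array([-3.14143603e+00,  1.97596080e-03, -1.23998106e+00]), 'wrist_force': array([-0.58465708, -0.21530956, -0.05057389]), 'wrist_torque': array([ 0.03291612,  0.00180177, -0.00323847]), 'width': 0.09405848823109908}
```

View pics/top0.png

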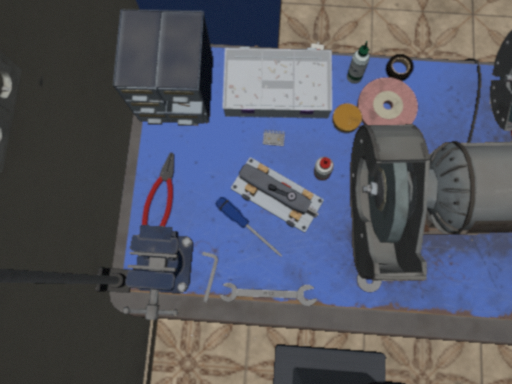

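View pics/scene0.png

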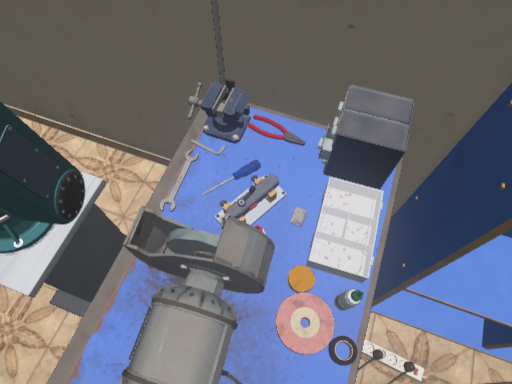

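The top view shows the cradle and clipper at about (278,193), the oil bottle at (323,167), the old blade at (273,138) and the blue driver at (248,225). A grinder takes up the right side.

Run:
```python
from h import *
im,d,K,W=load('top0')
c=im[145:240,220:345,::-1]; cv2.imwrite('pics/v3.png',cv2.resize(c,None,fx=6,fy=6,interpolation=cv2.INTER_CUBIC))
for n,u,v in [('clip',270,185),('hub',285,192),('oil',323,162),('blade',273,138),('driver',232,212),('cornerA',248,160),('cornerB',322,202),('grinder',385,200),('grinder top',395,140),('gr left',358,200),('bench',250,130),('tray',240,90)]:
    print(n,dep(u,v,d,K,W).round(4))
```

```text
clip [0.5401 0.2329 0.0766]
hub [0.5308 0.2034 0.0661]
oil [0.588  0.1368 0.0916]
blade [0.6569 0.2332 0.0039]
driver [0.4914 0.3041 0.0246]
cornerA [0.6045 0.2816 0.0078]
cornerB [0.5271 0.1255 0.01  ]
grinder [0.5059 0.0425 0.1805]
grinder top [0.5881 0.0456 0.2465]
gr left [0.5194 0.0701 0.096 ]
bench [6.723e-01 2.828e-01 2.000e-04]
tray [0.7392 0.3073 0.0499]
```

View pics/v3.png

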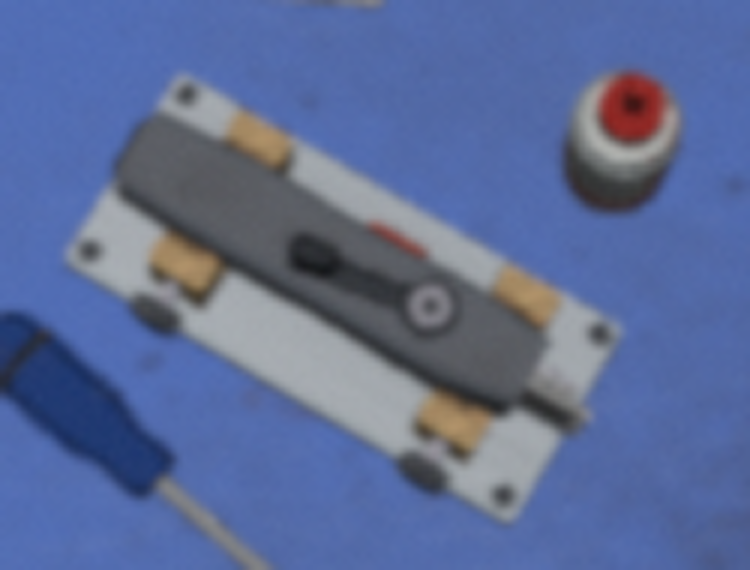

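The crop shows the hub at about (430,305) and the pad at about (315,255). The tail is upper left and the blade lower right. Next I'll move the wrist camera overhead for a better measurement, after working out the geometry.

Run:
```python
from h import *
im,d,K,W=load('top0')
f=lambda u,v,z: onz(220+(u-2.5)/6,145+(v-2.5)/6,z,K,W)
C=[f(*p,.012) for p in [(185,72),(68,258),(620,325),(515,522)]]
for c in C: print(c.round(4))
y=(C[0]-C[2]+C[1]-C[3])[:2]; y/=np.linalg.norm(y); print('y axis',y, np.degrees(np.arctan2(y[1],y[0])))
H=f(430,305,.070); P=f(315,250,.0815); print('hub',H,'pad',P, np.linalg.norm((P-H)[:2]), np.degrees(np.arctan2(*(P-H)[1::-1])))
o=robot.get_obs()
Pw=eyes.camera_params('wrist'); Ww=Pw['world_to_cam']; print(Pw['mtx'].round(0).tolist())
print('wristcam pos',-Ww[:3,:3].T@Ww[:3,3],'look',-Ww[2,:3],'up',Ww[1,:3])
```

```text
[0.611 0.277 0.012]
[0.5431 0.3115 0.012 ]
[0.5335 0.1242 0.012 ]
[0.4646 0.1559 0.012 ]
y axis [0.45137011 0.89233683] 63.168377337026314
hub [0.52429275 0.19130234 0.07      ] pad [0.53693514 0.22882611 0.0815    ] 0.0395962558221473 71.38046543733714
[[346.0, 0.0, 255.0], [0.0, 346.0, 193.0], [0.0, 0.0, 1.0]]
wristcam pos [ 0.24342342 -0.49905359  0.38277573] look [-0.22368697 -0.07424404 -0.97182918] up [ 0.9188239   0.31657756 -0.235672  ]
```

```bash
python3 -m jog '[[[0,0,0],[0,0,-40],-1],[[0,0,0],[0,0,-80],-1],[[0,0,0],[0,0,-120],-1],[[0,0,0],[0,0,-150],-1],[[0,0,0],[0,0,-150],-1]]'; python3 -m jog '[[[0,0,0],[-35,-33,0],-1],[[0,0,0],[-70,-66,0],-1],[[0,0,0],[-105,-99,0],-1],[[0,0,0],[-140,-132,0],-1],[[0,0,0],[-175,-165,0],-1]]'
```

```text
time: 0.6
tool_pos: [0.1789, -0.5213, 0.3608]
ee_rot: [3.141, -0.009, -1.24]
wrist_force: [1.0, -0.3, -0.2]
width: 0.0939
time: 1.1
tool_pos: [0.278, -0.299, 0.3535]
ee_rot: [3.141, 0.003, -1.241]
wrist_force: [0.9, -0.0, 0.8]
width: 0.0938
```

```bash
python3 -m jog '[[[0,0,0],[-35,-33,0],-1],[[0,0,0],[-70,-66,0],-1],[[0,0,0],[-105,-99,0],-1],[[0,0,0],[-140,-132,0],-1],[[0,0,0],[-175,-165,0],-1]]'; python3 -m jog '[[[0,0,-8],[-35,-33,0],-1],[[0,0,-16],[-70,-66,0],-1],[[0,0,-24],[-105,-99,0],-1],[[0,0,-32],[-140,-132,0],-1],[[0,0,-40],[-175,-165,0],-1]]'; python3 -m jog '[[[0,0,-6],[0,0,0],-1],[[0,0,-12],[0,0,0],-1],[[0,0,-12],[0,0,0],-1]]'
```

```text
time: 1.6
tool_pos: [0.377, -0.08, 0.3537]
ee_rot: [3.14, 0.001, -1.24]
wrist_force: [0.7, 0.0, -0.1]
width: 0.0942
time: 2.1
tool_pos: [0.4762, 0.1392, 0.3534]
ee_rot: [3.139, 0.002, -0.536]
wrist_force: [0.7, -0.3, 1.1]
width: 0.0938
time: 2.4
tool_pos: [0.476, 0.1377, 0.3532]
ee_rot: [3.14, 0.003, -0.331]
wrist_force: [-0.4, -0.1, -0.5]
width: 0.0936
```

```bash
python3 -m jog '[[[0,0,0],[10,-30,30],-1],[[0,0,0],[20,-60,60],-1],[[0,0,0],[28,-80,100],-1],[[0,0,0],[28,-80,100],-1]]'
python3 - <<'E'
from h import *
shot('wrist','w1')
E
python3 -m jog '[[[0,0,0],[20,-20,20],-1],[[0,0,0],[40,-30,45],-1],[[0,0,0],[40,-30,45],-1],[[0,0,0],[40,-30,45],-1]]'
python3 - <<'E'
from h import *
shot('wrist','w2')
a=cv2.imread('pics/w1.png');b=cv2.imread('pics/w2.png')
cv2.imwrite('pics/v4.png',np.hstack([a[:,56:456],b[:,56:456]]))
E
```

```text
time: 2.8
tool_pos: [0.5265, 0.2037, 0.2464]
ee_rot: [3.133, 0.013, -0.333]
wrist_force: [-0.9, -0.4, -0.5]
width: 0.094
time: 3.25
tool_pos: [0.5764, 0.218, 0.2119]
ee_rot: [-3.141, -0.001, -0.334]
wrist_force: [-0.3, 0.5, 0.4]
width: 0.0938
```

View pics/v4.png

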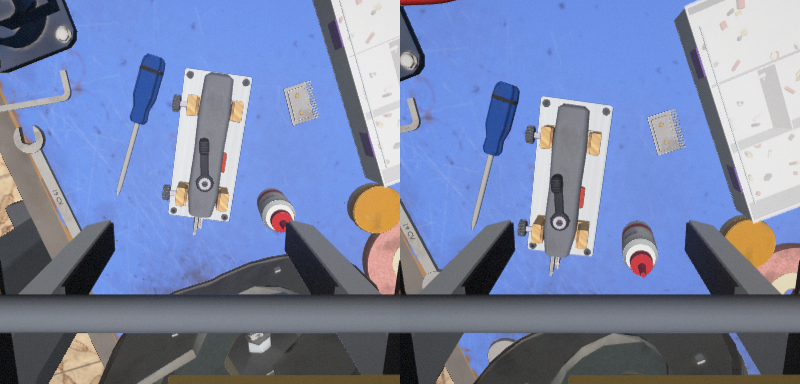

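The two wrist views show the lever, with the hub near (260,183) and (215,222) in full-image pixels and the black pad above it. I'll segment these and triangulate.

Run:
```python
from h import *
out=[]
for f,(x0,y0) in [('w1',(235,125)),('w2',(190,163))]:
    im,d,K,W=load(f); c=im[y0:y0+75,x0:x0+50]
    out.append(cv2.resize(c[:,:,::-1],None,fx=8,fy=8,interpolation=cv2.INTER_CUBIC))
cv2.imwrite('pics/v5.png',np.hstack(out))
```

```text
(no output)
```

View pics/v5.png

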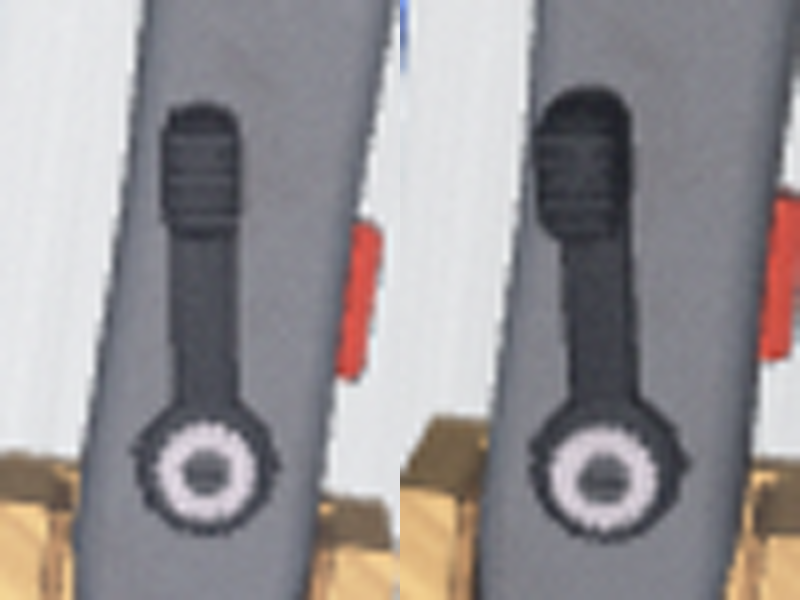

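```bash
cat >> h.py <<'E'
def tri(obs):
    A=np.zeros((3,3));b=np.zeros(3)
    for o,r in obs:
        r=r/np.linalg.norm(r);M=np.eye(3)-np.outer(r,r);A+=M;b+=M@o
    return np.linalg.solve(A,b)
E
python3 - <<'E'
from h import *
i1=load('w1');i2=load('w2');it=load('top0')
px=lambda x0,y0,u,v:(x0+(u-3.5)/8,y0+(v-3.5)/8)
tp=lambda u,v:(220+(u-2.5)/6,145+(v-2.5)/6)
for n,a,b,c,z in [('hub',(204,472),(204,480),(430,305),.070),('pad',(201,170),(176,178),(315,250),.0815)]:
    p1=px(235,125,*a);p2=px(190,163,*b);pt=tp(*c)
    R=[ray(*p1,*i1[2:]),ray(*p2,*i2[2:]),ray(*pt,*it[2:])]
    print(n,'tri w1w2',tri(R[:2]),'all',tri(R),'planes',[(onz(*q,z,*i[2:])[:2]).round(4).tolist() for q,i in ((p1,i1),(p2,i2),(pt,it))])
E
```

```text
hub tri w1w2 [0.52603102 0.19196549 0.06698361] all [0.52554743 0.1911293  0.06384453] planes [[0.5262, 0.1928], [0.5268, 0.1926], [0.5243, 0.1913]]
pad tri w1w2 [0.53916176 0.23116117 0.08211616] all [0.53833702 0.2297018  0.0747224 ] planes [[0.539, 0.2315], [0.5392, 0.2307], [0.5369, 0.2288]]
```

Hub is at about (0.526, 0.192) and pad at about (0.5385, 0.2305), with the top near 82 mm, which agrees with the text. I'll straddle the pad with the jaws about 28 mm open.

```bash
python3 -m jog '[[[0,0,-1],[-20,0,30],0.4],[[0,0,-1],[-40,0.5,60],0.4],[[0,0,-1],[-40,0.5,90],0.4],[[0,0,-1],[-40,0.5,107],0.4],[[0,0,-1],[-40,0.5,107],0.4]]'
python3 - <<'E'
from h import *
im,d,K,W=shot('wrist','w3'); 
print(robot.get_obs()['tool_pos'], proj([.5385,.2305,.0815],K,W),proj([.526,.192,.07],K,W))
cv2.imwrite('pics/v6.png',cv2.resize(im[100:384,120:400,::-1],None,fx=2,fy=2))
E
```

```text
time: 3.8
tool_pos: [0.5368, 0.2309, 0.1032]
ee_rot: [3.14, 0.002, -0.315]
wrist_force: [0.4, -0.2, 0.7]
width: 0.0577
[0.5381277  0.23125104 0.10501121] [257.17035428 222.3423287 ] [257.10765793 274.56980565]
```

View pics/v6.png

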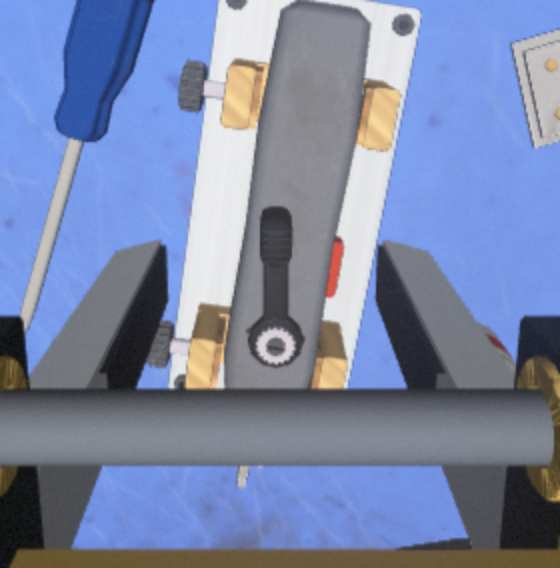

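The pad lies centrally between the fingers, at (275,236) in the crop. Now down over it.

```bash
python3 -m jog '[[[0,0,0],[0,1,0],0.4],[[0,0,0],[0,1,0],0.4],[[0,0,0],[0,1,0],0.4],[[0,0,0],[0,1,0],0.4],[[0,0,0],[0,1,0],0.4]]';python3 -m jog '[[[0,0,0],[0,0,8],0.4],[[0,0,0],[0,0,16],0.4],[[0,0,0],[0,0,24],0.4],[[0,0,0],[0,0,32],0.4],[[0,0,0],[0,0,34.5],0.4]]'; python3 -m jog '[[[0,0,0],[0,0,0],0.4],[[0,0,0],[0,0,0],0.4]]'
```

```text
time: 4.35
tool_pos: [0.5384, 0.2306, 0.1038]
ee_rot: [-3.141, -0.0, -0.315]
wrist_force: [0.7, -0.1, -0.4]
width: 0.0283
time: 4.85
tool_pos: [0.5372, 0.2302, 0.067]
ee_rot: [3.14, 0.002, -0.315]
wrist_force: [0.1, 0.2, -0.2]
width: 0.0283
time: 5.05
tool_pos: [0.5383, 0.2306, 0.0691]
ee_rot: [-3.141, -0.0, -0.315]
wrist_force: [-0.2, 0.3, -0.4]
width: 0.028
```

```bash
python3 -m jog '[[[0,0,4],[2.8,0.1,0],0.4],[[0,0,8],[5.6,0.4,0],0.4],[[0,0,12],[8.4,0.9,0],0.4],[[0,0,16],[11.2,1.6,0],0.4],[[0,0,20],[13.9,2.4,0],0.4]]';python3 -m jog '[[[0,0,4],[2.8,0.1,0],0.4],[[0,0,4],[2.8,0.1,0],0.4]]';python3 -m jog '[[[0,0,4],[2.8,0.1,0],0.4],[[0,0,4],[2.8,0.1,0],0.4]]'; python3 -m jog '[[[0,0,4],[2.8,0.1,0],0.4],[[0,0,4],[2.8,0.1,0],0.4]]'
python3 - <<'E'
from h import *
shot('wrist','w4')
E
```

```text
time: 5.55
tool_pos: [0.5503, 0.2244, 0.0695]
ee_rot: [-3.141, 0.001, -0.667]
wrist_force: [-0.6, 0.7, -0.8]
width: 0.0279
time: 5.75
tool_pos: [0.5526, 0.2226, 0.0695]
ee_rot: [-3.141, 0.001, -0.734]
wrist_force: [-1.7, 1.8, 0.7]
width: 0.0284
time: 5.95
tool_pos: [0.5543, 0.2208, 0.0694]
ee_rot: [-3.141, 0.001, -0.802]
wrist_force: [-2.7, 2.7, 1.3]
width: 0.0282
time: 6.15
tool_pos: [0.5574, 0.2178, 0.0693]
ee_rot: [-3.141, -0.002, -0.872]
wrist_force: [-0.3, 0.1, 0.2]
width: 0.0283
```

```bash
for i in 1 2 3 4; do python3 -m jog '[[[0,0,3],[2.1,0.1,0],0.4],[[0,0,3],[2.1,0.1,0],0.4]]'; done
```

```text
time: 6.4
tool_pos: [0.558, 0.2165, 0.0691]
ee_rot: [-3.141, 0.0, -0.924]
wrist_force: [-1.1, 1.3, 1.1]
width: 0.0283
time: 6.6
tool_pos: [0.5584, 0.2155, 0.069]
ee_rot: [3.141, 0.002, -0.976]
wrist_force: [-1.6, 2.6, 1.3]
width: 0.0282
time: 6.8
tool_pos: [0.5605, 0.2128, 0.0691]
ee_rot: [-3.141, -0.001, -1.028]
wrist_force: [-0.0, -0.3, 0.7]
width: 0.028
time: 7.0
tool_pos: [0.5618, 0.2104, 0.069]
ee_rot: [-3.141, -0.002, -1.081]
wrist_force: [-0.9, 0.3, 0.2]
width: 0.0283
```

Run:
```python
from h import *
im,d,K,W=load('w4'); cv2.imwrite('pics/v7.png',cv2.resize(im[130:330,150:370,::-1],None,fx=3,fy=3,interpolation=cv2.INTER_CUBIC))
```

```text
(no output)
```

View pics/v7.png

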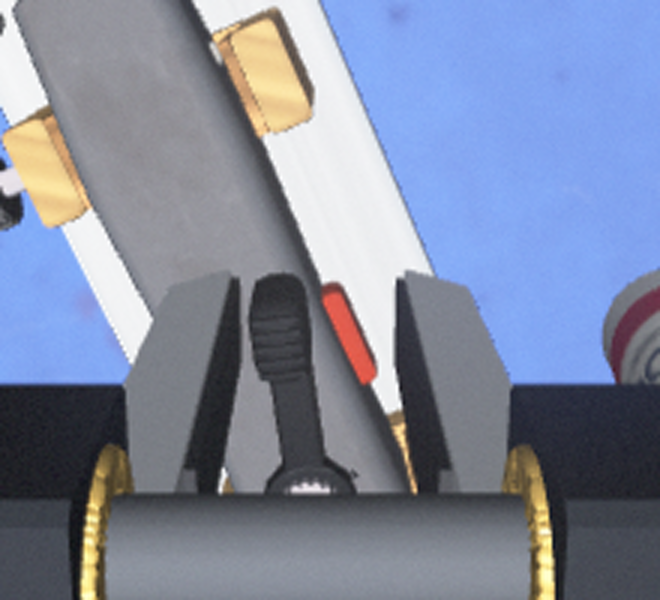

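The view shows the pad touching the left finger as it should, clear of the oil bottle. Two clicks have passed so far, and I keep pushing.

```bash
for i in 1 2 3; do python3 -m jog '[[[0,0,3],[2.1,0.1,0],0.4],[[0,0,3],[2.1,0.1,0],0.4]]'; done
```

```text
time: 7.2
tool_pos: [0.5622, 0.2092, 0.0689]
ee_rot: [-3.141, 0.0, -1.133]
wrist_force: [-0.6, 1.9, -0.5]
width: 0.0279
time: 7.4
tool_pos: [0.5621, 0.2082, 0.0688]
ee_rot: [3.141, 0.002, -1.185]
wrist_force: [-2.5, 4.3, 0.1]
width: 0.0283
time: 7.6
tool_pos: [0.5615, 0.2081, 0.0687]
ee_rot: [3.139, 0.006, -1.236]
wrist_force: [-5.4, 7.0, 1.7]
width: 0.0285
```

```bash
for i in 1 2; do python3 -m jog '[[[0,0,0],[2,-1,0],0.4],[[0,0,0],[2,-1,0],0.4]]'; done;  python3 - <<'E'
from h import *
shot('wrist','w5')
E
```

```text
time: 7.8
tool_pos: [0.5617, 0.2079, 0.0686]
ee_rot: [3.137, 0.009, -1.235]
wrist_force: [-9.2, 10.7, 3.1]
width: 0.0281
time: 8.0
tool_pos: [0.5619, 0.2077, 0.0685]
ee_rot: [3.135, 0.012, -1.234]
wrist_force: [-11.6, 12.5, 3.7]
width: 0.0282
```

The force rose to 17 N with no motion, so that is the closed stop. I'll back off so nothing touches and measure the closed-notch angle.

```bash
python3 -m jog '[[[0,0,0],[-5,2,0],0.4],[[0,0,-5],[-11,4,0],0.4],[[0,0,-5],[-14,5,0],0.4],[[0,0,-5],[-14,5,0],0.4]]';  python3 - <<'E'
from h import *
im,d,K,W=shot('wrist','w6'); cv2.imwrite('pics/v8.png',cv2.resize(im[130:330,150:370,::-1],None,fx=3,fy=3,interpolation=cv2.INTER_CUBIC))
t,*_=[load('top0')]
im,d,K,W=shot('top','t2'); cv2.imwrite('pics/t2c.png',cv2.resize(im[145:240,220:345,::-1],None,fx=4,fy=4))
E
```

```text
time: 8.45
tool_pos: [0.5577, 0.2135, 0.069]
ee_rot: [-3.141, -0.001, -1.153]
wrist_force: [0.8, 0.3, -0.2]
width: 0.0283
```

View pics/v8.png

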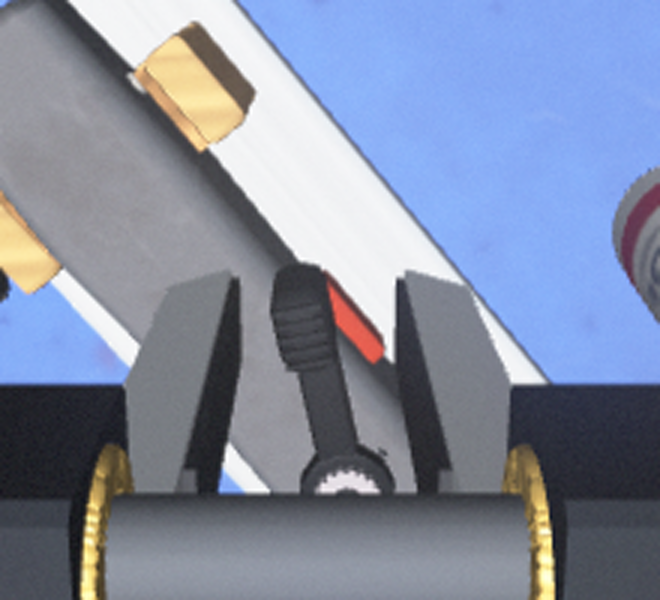

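Run:
```python
from h import *
H=np.array([.526,.192])
for f,(u,v) in [('w6',(303,325)),('w4',(281,332))]:
    im,d,K,W=load(f); p=onz(150+(u-1)/3,130+(v-1)/3,.0815,K,W); a=p[:2]-H
    print(f,p,np.linalg.norm(a),np.degrees(np.arctan2(a[1],a[0])))
    h=onz(150+((345 if f=='w6' else 312)-1)/3,130+(488-1)/3,.070,K,W); print('hub',h)
```

```text
w6 [0.56085613 0.21637254 0.0815    ] 0.04253199500285316 34.96250436692749
hub [0.53003232 0.19426672 0.07      ]
w4 [0.55590318 0.22323216 0.0815    ] 0.04323943027438491 46.245315114958096
hub [0.53177427 0.19613712 0.07      ]
```

The closed notch is at about 35–36° against 72° at the start, so the lever began at click 3 and the target is about 72° again. I'll align, narrow the jaws to about 16 mm, and open step by step.

```bash
python3 -m jog '[[[0,0,-6],[-1,-1.5,0],0.4],[[0,0,-11.5],[-1,-1.5,0],0.4],[[0,0,-11.5],[-1,-1.5,0],0.66],[[0,0,-11.5],[-1,-1.5,0],0.66],[[0,0,-11.5],[-1,-1.5,0],0.66]]'; python3 -m jog '[[[0,0,0],[0,0,0],0.66],[[0,0,0],[0,0,0],0.66]]'
```

```text
time: 9.05
tool_pos: [0.5586, 0.2149, 0.0689]
ee_rot: [3.142, -0.0, -0.954]
wrist_force: [0.1, -0.0, -0.4]
width: 0.0159
time: 9.25
tool_pos: [0.5585, 0.2151, 0.069]
ee_rot: [-3.142, -0.0, -0.953]
wrist_force: [-0.2, -0.1, 0.5]
width: 0.0162
```

```bash
for i in 1 2 3 4 5; do python3 -m jog '[[[0,0,-2.5],[-1.75,0,0],0.66],[[0,0,-2.5],[-1.75,0,0],0.66]]' | tr '\n' ' '; echo; done
```

```text
time: 9.45 tool_pos: [0.5574, 0.2167, 0.0689] ee_rot: [3.142, -0.0, -0.909] wrist_force: [0.2, -0.6, -0.3] width: 0.0159 
time: 9.65 tool_pos: [0.5564, 0.2181, 0.069] ee_rot: [3.142, -0.0, -0.865] wrist_force: [-0.0, -0.6, -0.6] width: 0.016 
time: 9.85 tool_pos: [0.5557, 0.2186, 0.069] ee_rot: [3.141, -0.002, -0.823] wrist_force: [1.0, -1.6, 0.1] width: 0.0158 
time: 10.05 tool_pos: [0.5548, 0.2195, 0.069] ee_rot: [3.141, -0.003, -0.78] wrist_force: [2.3, -3.6, -0.6] width: 0.0158 
time: 10.25 tool_pos: [0.5525, 0.2222, 0.0689] ee_rot: [-3.141, 0.001, -0.736] wrist_force: [0.2, 0.1, 0.0] width: 0.016
```

Click 1 felt. On to click 2.

```bash
for i in 1 2 3 4 5; do python3 -m jog '[[[0,0,-2.5],[-1.75,0,0],0.66],[[0,0,-2.5],[-1.75,0,0],0.66]]' | tr '\n' ' '; echo; done
```

```text
time: 10.45 tool_pos: [0.551, 0.2237, 0.0689] ee_rot: [-3.141, 0.001, -0.692] wrist_force: [-0.1, 0.0, -1.0] width: 0.0163 
time: 10.65 tool_pos: [0.5502, 0.2242, 0.069] ee_rot: [-3.142, -0.0, -0.648] wrist_force: [1.0, -1.3, -0.9] width: 0.0162 
time: 10.85 tool_pos: [0.5494, 0.2246, 0.069] ee_rot: [3.142, -0.002, -0.605] wrist_force: [2.6, -2.5, -0.8] width: 0.016 
time: 11.05 tool_pos: [0.5479, 0.2257, 0.069] ee_rot: [-3.142, -0.001, -0.562] wrist_force: [1.9, -2.5, -0.9] width: 0.0156 
time: 11.25 tool_pos: [0.5451, 0.2277, 0.0689] ee_rot: [-3.141, 0.002, -0.518] wrist_force: [-0.8, 0.5, 0.1] width: 0.0162
```

```bash
for i in 1 2 3 4; do python3 -m jog '[[[0,0,-2.5],[-1.75,0,0],0.66],[[0,0,-2.5],[-1.75,0,0],0.66]]' | tr '\n' ' '; echo; done
```

```text
time: 11.45 tool_pos: [0.5437, 0.2285, 0.0689] ee_rot: [-3.141, 0.001, -0.474] wrist_force: [-0.4, 0.4, -0.3] width: 0.0159 
time: 11.65 tool_pos: [0.543, 0.2287, 0.069] ee_rot: [-3.142, -0.001, -0.43] wrist_force: [1.5, -0.7, -0.2] width: 0.0157 
time: 11.85 tool_pos: [0.5421, 0.229, 0.069] ee_rot: [3.142, -0.002, -0.387] wrist_force: [3.3, -1.7, -2.0] width: 0.0163 
time: 12.05 tool_pos: [0.5395, 0.2303, 0.0689] ee_rot: [-3.141, 0.001, -0.343] wrist_force: [-1.0, 0.2, 0.0] width: 0.0158
```

Click 3 has snapped over and the force is about zero. I'll open the jaws a little, lift clear and look.

```bash
python3 -m jog '[[[0,0,0],[0,0,0],0.4],[[0,0,0],[0,0,0],0.4],[[0,0,0],[0,0,-20],0.4],[[0,0,0],[0,0,-50],0.4],[[0,0,0],[0,0,-90],0.4]]'; python3 -m jog '[[[0,0,0],[-5,-10,-40],-1],[[0,0,0],[-13,-25,-85],-1],[[0,0,0],[-13,-25,-85],-1],[[0,0,0],[-13,-25,-85],-1]]'
python3 - <<'E'
from h import *
im,d,K,W=shot('wrist','w7')
u,v=map(int,proj([.532,.21,.075],K,W)); x0,y0=u-25,v-37; print(x0,y0)
c1=cv2.resize(im[y0:y0+75,x0:x0+50,::-1],None,fx=8,fy=8,interpolation=cv2.INTER_CUBIC)
im2,*_=shot('top','t3'); c2=cv2.resize(im2[145:240,220:345,::-1],(400,304),interpolation=cv2.INTER_CUBIC)
c3=cv2.resize(load('top0')[0][145:240,220:345,::-1],(400,296),interpolation=cv2.INTER_CUBIC)
cv2.imwrite('pics/v9.png',np.hstack([c1,np.vstack([c3,c2])]))
E
```

```text
time: 12.55
tool_pos: [0.5377, 0.23, 0.1575]
ee_rot: [3.139, 0.005, -0.342]
wrist_force: [0.0, -0.1, 0.2]
width: 0.0279
time: 12.95
tool_pos: [0.5359, 0.2588, 0.2457]
ee_rot: [-3.139, -0.002, -0.341]
wrist_force: [0.1, -0.2, -0.6]
width: 0.0568
241 183
```

View pics/v9.png

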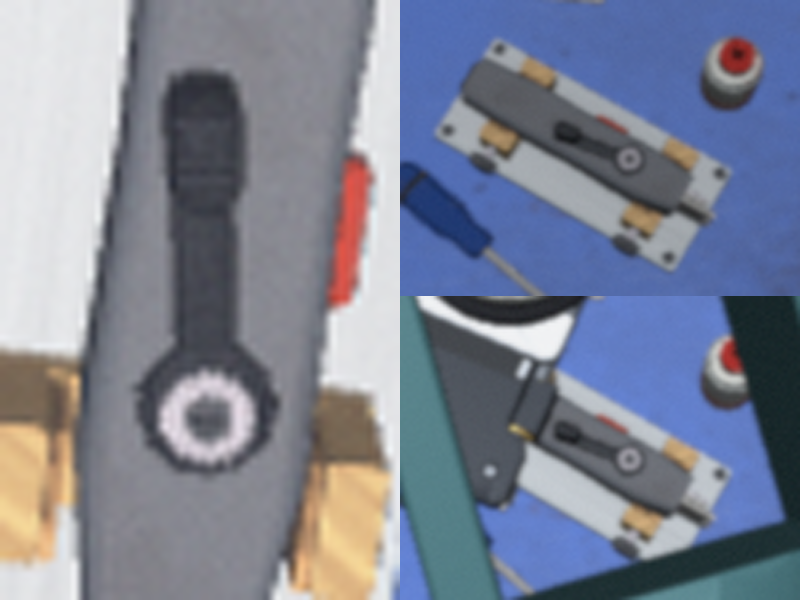

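Run:
```python
from h import *
im,d,K,W=load('w7')
h=onz(241+(208-3.5)/8,183+(416-3.5)/8,.07,K,W);p=onz(241+(205-3.5)/8,183+(150-3.5)/8,.0815,K,W);a=(p-h)[:2]
print('hub',h,'pad',p,np.linalg.norm(a),'angle',np.degrees(np.arctan2(a[1],a[0])))
A=load('top0')[0].astype(int);B=load('t3')[0].astype(int);C=load('t2')[0].astype(int)
for n,X in (('t3',B),('t2',C)): print(n,'oil',abs(X-A)[152:182,312:335].mean().round(1),'cutter',abs(X-A)[205:220,300:322].mean().round(1),'lever',abs(X-A)[180:203,265:300].mean().round(1))
T=lambda X:cv2.resize(X[190:225,295:330].astype(np.uint8)[:,:,::-1],(266,266),interpolation=cv2.INTER_CUBIC)
cv2.imwrite('pics/v10.png',np.hstack([T(A),T(C),T(B)]))
print(robot.get_obs()['time'])
```

```text
hub [0.5266431  0.19334334 0.07      ] pad [0.53909853 0.23171696 0.0815    ] 0.04034442158569709 angle 72.01744418682298
t3 oil 38.9 cutter 22.0 lever 19.4
t2 oil 28.6 cutter 13.3 lever 28.4
13.05
```

View pics/v10.png

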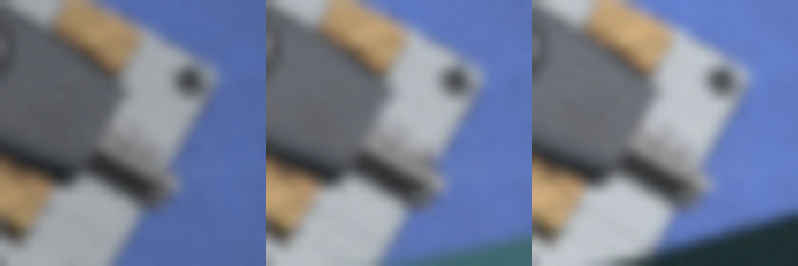

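Before handing in, I'll check that the stop was the lever's own and not a blockage. That means looking at the lever while pressed home (w5) and at the blade end.

Run:
```python
from h import *
a=load('w5')[0][190:290,210:310,::-1]
b=load('w1')[0][195:245,230:280,::-1]
cv2.imwrite('pics/v11.png',np.hstack([cv2.resize(x,(400,400),interpolation=cv2.INTER_CUBIC) for x in (a,b)]))
# gripper vs grinder clearance in t2: depth of grinder's near face region
im,d,K,W=load('top0')
P=np.array([dep(u,v,d,K,W) for u in range(335,390,2) for v in range(120,285,2) if d[v,u]>0]); Q=P[P[:,2]>.14]
print('grinder max y above .14:',Q[:,1].max(), Q[Q[:,1].argsort()[-5:]].round(3).tolist())
```

```text
grinder max y above .14: 0.08546126211961028 [[0.635, 0.085, 0.161], [0.631, 0.085, 0.162], [0.632, 0.085, 0.179], [0.633, 0.085, 0.145], [0.636, 0.085, 0.146]]
```

View pics/v11.png

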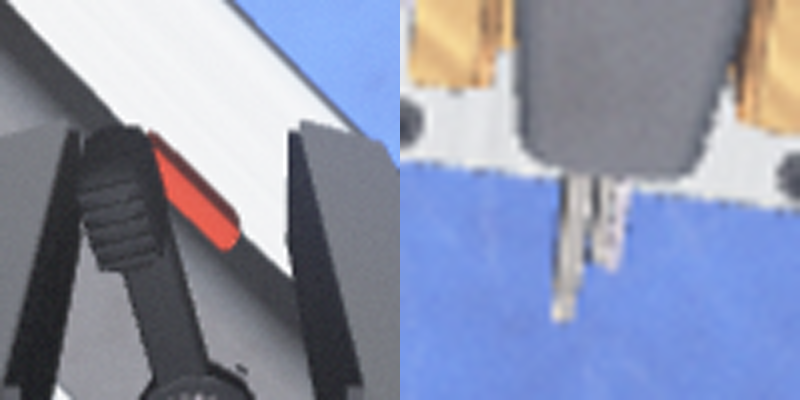

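Run:
```python
from h import *
it=load('top0');i1=load('w1')
C=np.mean([onz(220+(u-2.5)/6,145+(v-2.5)/6,.012,*it[2:]) for u,v in [(185,72),(68,258),(620,325),(515,522)]],0)
C[:2]+= [.002,.0015]  # offset of the wrist view from the top view at the hub
y=np.array([.4514,.8923]); O=C[:2]-.004*y
for n,u,v in (('short',612,270),('long',562,320)):
    p=onz(230+(u-403.5)/8,195+(v-3.5)/8,.060,*i1[2:])
    q=onz(230+(u-403.5)/8,195+(v-3.5)/8,.041,*i1[2:]); print(n,((p[:2]-O)@y*1000).round(1),((q[:2]-O)@y*1000).round(1))
```

```text
short -78.6 -85.5
long -87.0 -94.3
```

```bash
python3 -c "
from bench import close_job,robot
print(robot.get_obs()['time']); print(close_job())"
```

```text
13.05
the job is handed in; nothing more can be done
None
```

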